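# Free the welded tree from the ratchet hold-down

### The job

Release the ratchet hold-down by lifting its sprung pawl off the wheel and keeping it lifted until the arm has swung fully open, pressing gently so that nothing on the clamp is forced. Then take the steel tree ornament out and set it down gently, standing upright, on the free part of the floor of the tray, without disturbing the smaller tree, the welding square or the piece of tube.

Things in the scene. Friction and masses are not known exactly. Their poses are not given: they have to be found in the camera images.
- clamp: ratchet hold-down, fixed to the table: dark steel base plate 100 mm wide (y), 12 mm thick, from x = -125 to +170 mm, carrying a pawl (-x side), an upright toothed wheel (over the origin) and a clamping arm that holds the ornament at x = 115 mm. Origin on the table under the wheel's axle, z up. More than 20 N of the robot on any part of it would bend it
- wheel_axle (a point): centre of the toothed wheel, 65 mm above the table; wheel 60 mm across, 14 mm wide, axle along the clamp's y. The clamping arm is fixed to the wheel and reaches to x = +85 mm, where its small sprung rubber foot presses the rim of the ornament's disc
- pawl_pin (a point): fixed pin (along the clamp's y) of the pawl, at clamp x = -57 mm, 81 mm up. The pawl is a dark rocker bar 10 mm wide: its nose (+x side) sits in the teeth on top of the wheel; its tail (-x side) carries an upright thumb screw 50 mm from the pin. Pressing the screw straight down lifts the nose. If it is let go early the pawl catches the next tooth and the arm stays part-way
- pawl_tail (a point): fixed to the clamp, does not move with the pawl: on the thumb screw's upright axis at the top face of the resting tail, 65 mm up. The screw's flat head (20 mm across, 6 mm thick) has its top 10 to 35 mm above this point: set differently each time and unmeasured, to be found by touch. 8 to 14 N starts it; the nose is clear after about 4 mm of travel; a hard stop comes at 6.5 mm
- hold_down (a joint): angle of the wheel with its clamping arm, rad: 0 clamped, 1.9 fully open (arm standing up, its top 170 mm above the table: carry things over or round it). While the pawl is held off the teeth a weak damped spring opens it in some 2 to 5 s; it never needs pushing. One tooth is 0.35 rad
- ornament: clamped workpiece, bare steel, 0.27 to 0.53 kg: disc 90 mm across, 6 mm thick, with an upright fir-tree plate 8 mm thick across its middle, 100 mm tall in all. Origin at the centre of the disc's underside, z up; the plate lies in its y-z plane (thin along x), 60 mm wide at 18 mm up, 32 mm at 67 mm up, 8 mm at the tip. Pinch across x with the TCP 65 mm up; held high it can swing
- tray: shallow open aluminium tray fixed to the table, 170 mm (x) by 220 mm (y), 22 mm high, walls and floor 3 mm thick; origin at the centre of its underside. A smaller tree stands in its -y end; the free part is centred about 40 mm towards +y from the origin
- small_tree: a smaller finished tree, 55 mm tall on a 60 mm disc, standing in the tray about 72 mm towards -y of the tray's origin; leave alone. Origin at the centre of its underside
- square: magnetic welding square, a triangular block 90 mm long, 45 mm high, 18 mm thick, beside the clamp; leave alone
- tube_end: short end of steel tube, 48 mm across, 45 mm high, beside the clamp; leave alone

How it is judged:
By the outcome, as a careful person would: the job done as asked, in the order asked, and still so for the second after the job is handed in, with the robot touching nothing.
It also fails if it takes over 72 s, if anything falls off the work surface, if the arm or the gripper's body presses on something with over 40 N, if the wrist force passes 120 N, or if a joint passes its speed limit or range.

### The arm

A 7-joint arm with a two-finger parallel gripper is mounted at the origin on the work surface. World frame = base frame: x ahead of the robot, y to its left, z up, the work surface at z = 0. Lengths are in m, angles in rad, forces in N, time in s.
With the tool pointing down it reaches from about 0.4 to 0.875 m from the base axis. Payload 19.3 kg.
Tool frame: the origin (TCP) lies between the finger pads, 19 mm behind the fingertips; this is the grasp point; z points along the fingers, y is the line along which they close (so a half turn about z gives the same grasp; the last joint's range is limited). The gripper opens to 85 mm and grips with 20 to 120 N. Pads are 22 mm wide; open, the fingers measure 114 mm over their backs; the gripper's body (76 mm by 85 mm) begins 54 mm behind the grasp point. The pads swing forward as they close: fully open they stand 13 mm farther back than shut.
Start: joints at [-1.272, 0.521, -0.036, 1.599, 0.021, 1.021, -0.113], TCP at [0.225, 0.583, 0.25] pointing down, gripper open.
Joint ranges: [-2.91, 2.91], [-0.3, 2.13], [-1.5, 1.42], [0.17, 2.43], [-1.26, 4.41], [0.16, 1.93], [-2.52, 2.52]. Speed limits (rad/s): [1.89, 1.89, 2.39, 2.39, 3.01, 3.01, 3.01].

### API

Orientations are given as a unit quaternion [w, x, y, z].
In Python, from rig import ctrl gives the robot as it stands.
- The arm moves only by the shell command python3 jog.py [FORCE], which reads ROWS from standard input. ROWS is a JSON list of rows, 1 to 20 of them, each of 5 numbers: the opening from 0.0 (shut) to 1.0 (fully open), then dx, dy, dz in parts of the range, where 1.0 means 200 mm, then a turn about the tool's z in shares of pi rad (1.0 is pi rad); each row shifts and turns the commanded pose from where the row before left it, along the tool's axes as they then stand; what a row does not reach is not made up. A row lasts 1/10 s, in which the tool goes at most 0.05 m and 0.15 rad, less where a joint would pass 70% of its speed; a pose out of reach is approached as far as the arm can. The fingers move at their own pace and stop on an object; FORCE is the grip in N (left out, the last holds). Time passes only in rows, so rows that do not move let the fingers close. It prints the time, the measured TCP pose, the force, the opening and the grip force at its end. A shift or turn number past 1, either way, is cut back to 1. Input that does not fit is refused with a message, and nothing moves.
- ctrl.get_state(): the state, without advancing time (a new reading comes with each control period).
- ctrl.snapshot(name): name is "scene" or "top"; returns the picture (400x640x3 uint8, blue, green, red); there is no depth.
- ctrl.calibration(name): a dict with "fx", "fy", "cx", "cy" (pixels), "T" (4x4, takes a point from camera to world coordinates). Camera axes: x right, y down, z forward; pixel columns grow to the right and rows downward; lengths in m; the calibration is good to about 2 mm. A picture is of the moment at which its call begins. calibration takes no time and is no camera call.
- ctrl.close_job(): hands the job in; it is judged then, once.
The state is a dict: "time": time; "joint_pos": joint angles; "dq": joint speeds; "tau": joint torques, N m; "eef_pos": TCP position; "tcp_rot": TCP orientation; "force": force on the tool from outside, world axes, zero at the start; "moment": the same for the moment, N m; "opening": opening from 0.0 (shut) to 1.0 (fully open); "gripper_force": force on a finger pad.
Only numpy, scipy, OpenCV 4.12 (cv2) and the standard library are available. Lean on these libraries where they do the work, as an engineer would, in place of code of your own. Each camera call takes 0.05 s, during which the arm holds its last target. There are 200 camera calls.

## Working session

There is one attempt and no reset: what is moved stays moved. The work goes in short steps, Python scripts to look and compute and a shell command to move; the robot and the scene stay as the last step left them, time stands still between calls to the robot, and variables do not carry over. Pictures are saved under pics/ and viewed, at most 10 in all, crops included, and the job is handed in when it is done.

```bash
ls; mkdir -p pics
python3 - <<'E'
from rig import ctrl
import cv2,numpy as np
for n in("scene","top"):
    cv2.imwrite(f"pics/{n}0.png",ctrl.snapshot(n)); c=ctrl.calibration(n); print(n,c["fx"],c["fy"],c["cx"],c["cy"]);print(np.round(c["T"],4).tolist())
s=ctrl.get_state();print(s)
E
```

```text
jog.py
pics
rig.py
scene 514.256264000579 514.256264000579 315.66760543944923 189.69124120551783
[[0.567, 0.5882, -0.5767, 1.2486], [0.8237, -0.3986, 0.4034, -0.4769], [0.0074, -0.7037, -0.7105, 0.9142], [0.0, 0.0, 0.0, 1.0]]
top 457.2383908682107 457.2383908682107 318.5647316768865 192.82917090220963
[[0.0287, -0.9932, 0.1129, 0.4212], [-0.9996, -0.0293, -0.0041, 0.0056], [0.0074, -0.1127, -0.9936, 1.1491], [0.0, 0.0, 0.0, 1.0]]
{'time': 0.1, 'joint_pos': array([-1.27220051,  0.52194362, -0.03634764,  1.59991227,  0.02115851,
        1.02110391, -0.11280741]), 'dq': array([ 0.00163131, -0.00304487,  0.00201974, -0.00097316, -0.0002153 ,
       -0.00010064,  0.00010371]), 'tau': array([ 4.99269940e-03, -9.28470826e+01,  1.98478751e+00, -3.70529115e+01,
        1.82335905e-02,  5.26856093e-03,  8.34875635e-06]), 'eef_pos': array([0.2252196 , 0.58272433, 0.24950363]), 'tcp_rot': array([-7.91585173e-05,  1.83366092e-01,  9.83044574e-01, -4.85998639e-04]), 'force': array([ 0.39628898,  0.70796738, -0.03586657]), 'moment': array([-0.0329031 , -0.03152303,  0.01787367]), 'gripper_force': 0.0, 'opening': 1.001775121565283}
```

View pics/scene0.png

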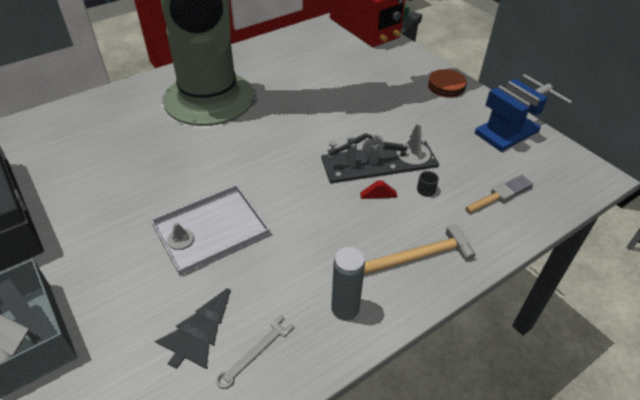

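View pics/top0.png

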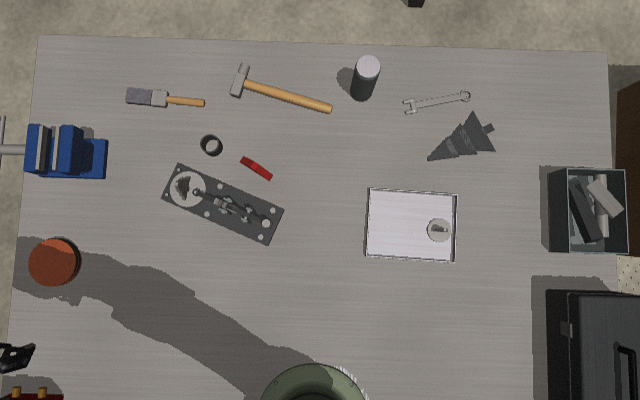

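The scene view shows the clamp around (380,155) and the tray around (210,230). The top view shows the clamp around (222,204) and the tray around (411,225). Next I'll enlarge both.

Run:
```python
import cv2
a=cv2.imread("pics/top0.png");b=cv2.imread("pics/scene0.png")
cv2.imwrite("pics/topc.png",cv2.resize(a[150:260,150:300],None,fx=5.3333,fy=5.3333,interpolation=cv2.INTER_CUBIC))
cv2.imwrite("pics/scenec.png",cv2.resize(b[110:210,310:450],None,fx=5.7143,fy=5.7143,interpolation=cv2.INTER_CUBIC))
x=cv2.resize(a[175:275,355:470],None,fx=4,fy=4,interpolation=cv2.INTER_CUBIC)
y=cv2.resize(b[180:275,145:280],None,fx=4,fy=4,interpolation=cv2.INTER_CUBIC)[:,:]
import numpy as np
y=y[:380,:340] if 0 else y
h=np.zeros((400,800,3),np.uint8); x=cv2.resize(a[180:270,360:465],None,fx=3.5,fy=3.5,interpolation=cv2.INTER_CUBIC); y=cv2.resize(b[183:275,150:274],None,fx=3.5,fy=3.5,interpolation=cv2.INTER_CUBIC)
h[:x.shape[0],:x.shape[1]]=x; h[:y.shape[0],366:366+y.shape[1]]=y
cv2.imwrite("pics/tray.png",h)
```

```text
(no output)
```

View pics/topc.png

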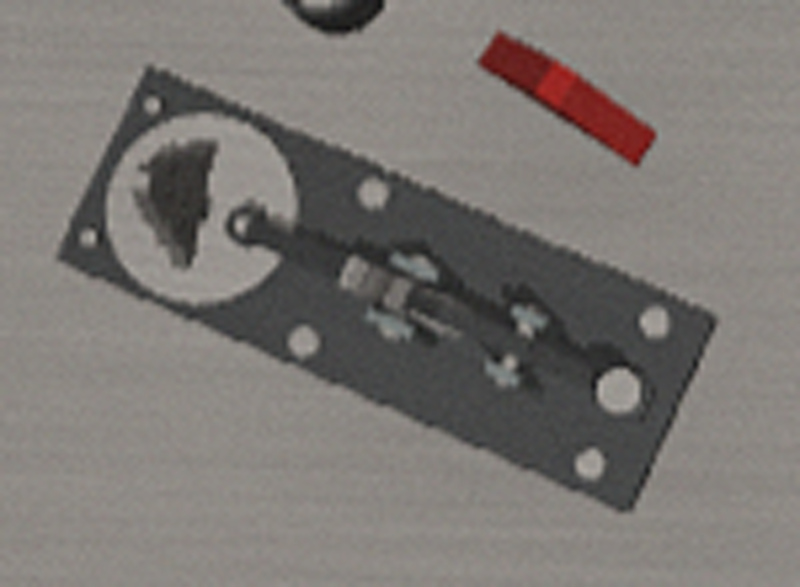

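View pics/scenec.png

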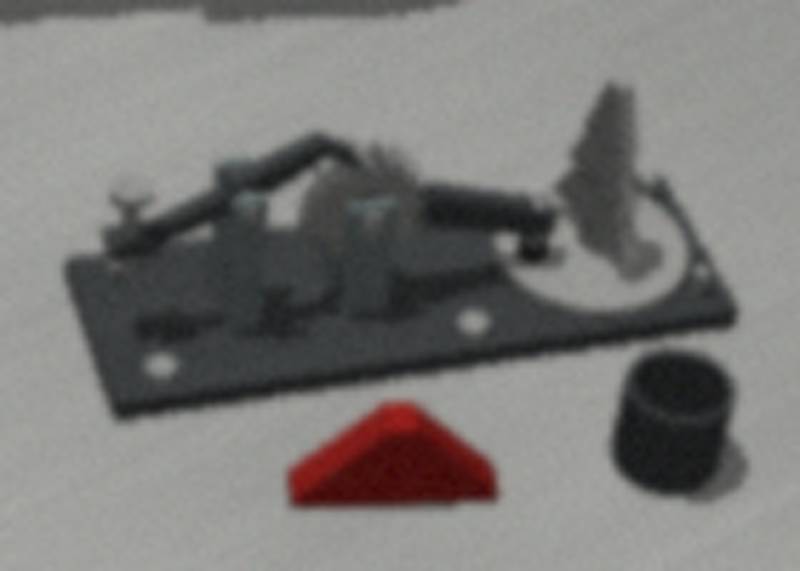

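View pics/tray.png

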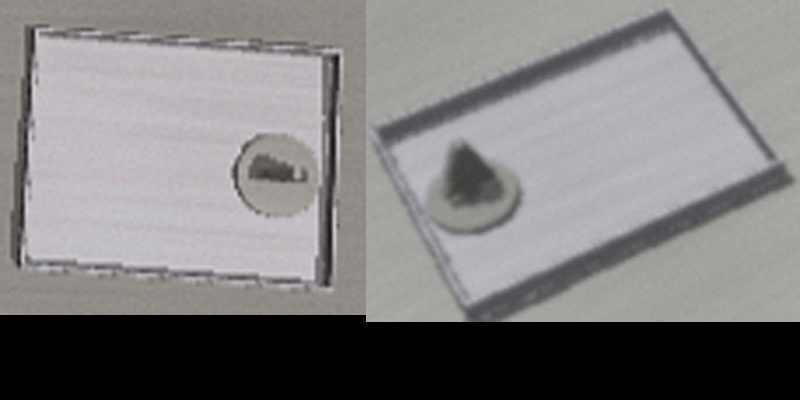

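Top crop: base plate corners are at (150,67), (718,320), (630,512) and (60,258). The thumb-screw head is at (619,390) and the disc centre at about (202,208). Scene crop: the screw head is at (131,188), the disc centre at (592,245) and the tree tip at (617,86). The tray corners show clearly in both views, and the +y part of its floor is free.

```bash
cat > h.py <<'E'
from rig import ctrl
import numpy as np
def ray(n,px):
    c=ctrl.calibration(n);T=np.array(c["T"]);d=T[:3,:3]@[(px[0]-c["cx"])/c["fx"],(px[1]-c["cy"])/c["fy"],1];return T[:3,3],d/np.linalg.norm(d)
def onz(n,px,z):
    o,d=ray(n,px);return o+d*(z-o[2])/d[2]
def tri(a,b):
    A=np.zeros((3,3));B=np.zeros(3);R=[ray("top",a),ray("scene",b)]
    for o,d in R: P=np.eye(3)-np.outer(d,d);A+=P;B+=P@o
    x=np.linalg.solve(A,B);return np.round(x,4),[round(float(np.linalg.norm((np.eye(3)-np.outer(d,d))@(x-o))),4) for o,d in R]
tc=lambda p:(150+(p[0]+.5)/5.3333-.5,150+(p[1]+.5)/5.3333-.5)
sc=lambda p:(310+(p[0]+.5)/5.7143-.5,110+(p[1]+.5)/5.7143-.5)
tt=lambda p:(360+(p[0]+.5)/3.5-.5,180+(p[1]+.5)/3.5-.5)
ts=lambda p:(150+(p[0]-366+.5)/3.5-.5,183+(p[1]+.5)/3.5-.5)
E
python3 - <<'E'
from h import *
np.set_printoptions(precision=4,suppress=True)
C=np.array([onz("top",tc(p),.012) for p in[(150,67),(718,320),(630,512),(60,258)]]);print("plate top",C)
D=np.array([onz("scene",sc(p),.012) for p in[(735,312),(115,408),(68,262),(660,180)]]);print("plate scene",D)
for X in(C,D):
    ax=(X[0]+X[3]-X[1]-X[2])/2; ay=(X[1]+X[0]-X[2]-X[3])/2; u=ax/np.linalg.norm(ax)
    org=X.mean(0)-u*.0225; v=np.array([-u[1],u[0],0])
    print(np.linalg.norm(ax),"yaw",np.arctan2(u[1],u[0]),"org",org,"pawltail",org-u*.107,"orn",org+u*.115)
print("head",tri(tc((619,390)),sc((131,188))))
print("disc",tri(tc((202,208)),sc((592,245))))
print("foot",tri(tc((245,225)),sc((535,215))))
print("disc18",onz("top",tc((202,208)),.018),onz("scene",sc((592,245)),.018))
print("tip scene @.112",onz("scene",sc((617,86)),.112))
A=[(32,28),(338,50),(330,288),(17,265)];B=[(790,180),(472,315),(375,128),(668,12)]
for a,b in zip(A,B): print("tray",tri(tt(a),ts(b)),onz("top",tt(a),.022),onz("scene",ts(b),.022))
print("small",tri(tt((276,175)),ts((474,193))))
E
```

```text
plate top [[0.6176 0.3574 0.012 ]
 [0.5059 0.0852 0.012 ]
 [0.4157 0.1226 0.012 ]
 [0.5259 0.3936 0.012 ]]
plate scene [[0.6184 0.3524 0.012 ]
 [0.5108 0.0819 0.012 ]
 [0.42   0.1203 0.012 ]
 [0.5301 0.3886 0.012 ]]
0.2933983681350378 yaw 1.182881815016555 org [0.5078 0.2188 0.012 ] pawltail [0.4673 0.1198 0.012 ] orn [0.5513 0.3253 0.012 ]
0.29055813132765956 yaw 1.1867853673728628 org [0.5114 0.215  0.012 ] pawltail [0.4713 0.1157 0.012 ] orn [0.5545 0.3216 0.012 ]
head (array([0.4677, 0.1204, 0.0899]), [0.0013, 0.0013])
disc (array([0.5505, 0.327 , 0.016 ]), [0.0008, 0.0008])
foot (array([0.5397, 0.2989, 0.0404]), [0.002, 0.002])
disc18 [0.5507 0.3271 0.018 ] [0.5518 0.3243 0.018 ]
tip scene @.112 [0.5516 0.3214 0.112 ]
tray (array([ 0.5685, -0.1258,  0.0019]), [0.0, 0.0]) [ 0.5659 -0.1235  0.022 ] [ 0.5835 -0.1335  0.022 ]
tray (array([ 0.5581, -0.3442,  0.0112]), [0.0003, 0.0003]) [ 0.5566 -0.3412  0.022 ] [ 0.5665 -0.3455  0.022 ]
tray (array([ 0.389 , -0.3358,  0.0187]), [0.0001, 0.0001]) [ 0.3891 -0.3347  0.022 ] [ 0.3921 -0.3364  0.022 ]
tray (array([ 0.3973, -0.1193,  0.0128]), [0.0029, 0.0029]) [ 0.3988 -0.1158  0.022 ] [ 0.4043 -0.1254  0.022 ]
small (array([ 0.4671, -0.3019,  0.0067]), [0.0008, 0.0008])
```

The manual's scale: shifts go in shares of 200 mm and turns go in shares of pi rad. Converting my numbers, -0.032 m / 0.2 = -0.16, 0.03 m / 0.2 = 0.15.

```bash
echo '[[0,-0.07,-0.0625,0,0],[0,-0.135,-0.12,0,0],[0,-0.16,-0.14,0,0],[0,-0.16,-0.14,0,0],[0,-0.16,-0.14,0,0],[0,-0.16,-0.14,0,0],[0,-0.16,-0.14,0,0],[0,-0.16,-0.14,0,0],[0,-0.16,-0.14,0,0],[0,-0.16,-0.14,0,0],[0,-0.16,-0.14,0,0],[0,-0.16,-0.14,0,0],[0,-0.135,-0.1,0,0],[0,-0.07,-0.05,0.1,0],[0,0,0,0.15,0],[0,0,0,0.15,0],[0,0,0,0.1,0],[0,0,0,0,0]]' | python3 jog.py 40
python3 - <<'E'
from h import *
s=ctrl.get_state();p=s["eef_pos"];q=s["tcp_rot"]
from scipy.spatial.transform import Rotation as R
M=R.from_quat(np.r_[q[1:],q[0]]).as_matrix();print(p,M.round(3).tolist(),"todo tool",M.T@(np.array([.4695,.1185,.14])-p),s["force"])
E
```

```text
time: 1.9
eef_pos: [0.474, 0.1143, 0.1478]
tcp_rot: [-0.002, 0.183, 0.983, -0.001]
force: [0.2, 0.2, 1.4]
opening: -0.0
gripper_force: 0.0
[0.47404554 0.11434702 0.14784194] [[-0.933, 0.361, -0.004], [0.361, 0.933, -0.002], [0.003, -0.003, -1.0]] todo tool [0.00571181 0.00225817 0.00785373] [0.24223711 0.20695524 1.42971687]
```

To row units: 0.009 m / 0.2 = 0.045, 0.003 m / 0.2 = 0.015.

```bash
echo '[[0,0.015,0.005,0.045,0],[0,0.0135,0.006,0.045,0],[0,0,0,0,0]]' | python3 jog.py
python3 - <<'E'
from h import *
import cv2
s=ctrl.get_state();print(s["eef_pos"],s["force"])
a=ctrl.snapshot("top");b=ctrl.snapshot("scene")
x=cv2.resize(a[190:270,210:310],None,fx=4,fy=4,interpolation=cv2.INTER_CUBIC);y=cv2.resize(b[90:170,300:400],None,fx=4,fy=4,interpolation=cv2.INTER_CUBIC)
cv2.imwrite("pics/above.png",np.hstack([x,y]))
E
```

```text
time: 2.2
eef_pos: [0.4703, 0.1194, 0.1316]
tcp_rot: [-0.0, 0.183, 0.983, -0.0]
force: [-0.2, -0.4, 0.4]
opening: 0.003
gripper_force: 0.0
[0.47030507 0.11937954 0.13156264] [-0.15157695 -0.41096536  0.39794729]
```

View pics/above.png

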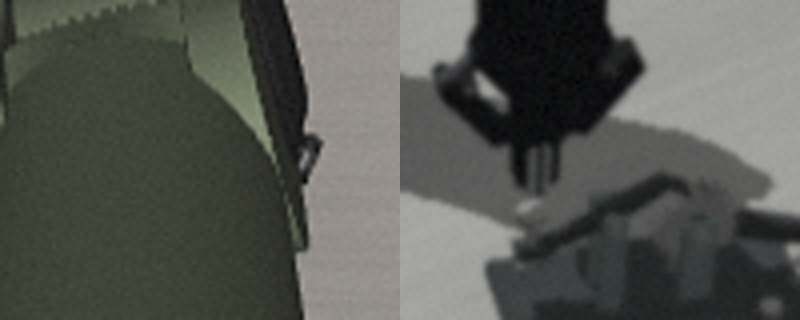

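The scene half shows the shut fingertips at about (538,188), directly over the screw head at (530,207). They are roughly 2 mm too far towards the pin.

To row units: 0.005 m / 0.2 = 0.025, 0.002 m / 0.2 = 0.01.

```bash
echo '[[0,0,-0.009,0.025,0],[0,0,0,0.025,0],[0,0,0,0.01,0],[0,0,0,0.005,0],[0,0,0,0,0]]' | python3 jog.py; echo '[[0,0,0,0.005,0],[0,0,0,0.005,0],[0,0,0,0.005,0],[0,0,0,0,0]]' | python3 jog.py
```

```text
time: 2.8
eef_pos: [0.4702, 0.1172, 0.1189]
tcp_rot: [-0.0, 0.183, 0.983, -0.0]
force: [0.6, -0.3, -0.2]
opening: -0.002
gripper_force: 0.0
time: 3.2
eef_pos: [0.4702, 0.1172, 0.1159]
tcp_rot: [-0.0, 0.183, 0.983, -0.0]
force: [-0.6, 0.0, -0.2]
opening: 0.0
gripper_force: 0.0
```

Tip is now at 0.097.

To row units: 0.001 m / 0.2 = 0.005.

```bash
for i in 1 2 3; do echo '[[0,0,0,0.005,0],[0,0,0,0.005,0],[0,0,0,0,0]]' | python3 jog.py | egrep 'eef|force: \['; done
```

```text
eef_pos: [0.4701, 0.1172, 0.1139]
force: [-0.1, 1.0, 0.7]
eef_pos: [0.4701, 0.1173, 0.1119]
force: [-0.6, -1.1, -0.1]
eef_pos: [0.4703, 0.1172, 0.1101]
force: [-1.0, -0.3, 4.5]
```

Contact, with the tip at about 0.091.

To row units: 0.001 m / 0.2 = 0.005.

```bash
for i in 1 2; do echo '[[0,0,0,0.005,0],[0,0,0,0,0],[0,0,0,0,0]]' | python3 jog.py | egrep 'eef|force: \['; done
```

```text
eef_pos: [0.4703, 0.1171, 0.1093]
force: [-1.8, -1.1, 9.0]
eef_pos: [0.4702, 0.117, 0.1082]
force: [-1.0, -1.4, 7.0]
```

To row units: 0.001 m / 0.2 = 0.005.

```bash
for i in 1 2 3; do echo '[[0,0,0,0.005,0],[0,0,0,0,0]]' | python3 jog.py | egrep 'eef|force: \['; done
```

```text
eef_pos: [0.4703, 0.1172, 0.107]
force: [1.1, -1.2, 5.0]
eef_pos: [0.4703, 0.1171, 0.106]
force: [-0.5, -1.5, 5.7]
eef_pos: [0.4703, 0.117, 0.1051]
force: [0.1, -2.8, 6.6]
```

```bash
echo '[[0,0,0,0,0],[0,0,0,0,0],[0,0,0,0,0],[0,0,0,0,0],[0,0,0,0,0],[0,0,0,0,0],[0,0,0,0,0],[0,0,0,0,0],[0,0,0,0,0],[0,0,0,0,0],[0,0,0,0,0],[0,0,0,0,0],[0,0,0,0,0],[0,0,0,0,0],[0,0,0,0,0],[0,0,0,0,0],[0,0,0,0,0],[0,0,0,0,0],[0,0,0,0,0],[0,0,0,0,0]]' | python3 jog.py
python3 - <<'E'
from h import *
import cv2
b=ctrl.snapshot("scene");cv2.imwrite("pics/p1.png",cv2.resize(b[90:190,300:450],None,fx=4,fy=4,interpolation=cv2.INTER_CUBIC))
E
```

```text
time: 7.3
eef_pos: [0.4703, 0.117, 0.1051]
tcp_rot: [0.0, 0.184, 0.983, -0.0]
force: [-0.1, -1.9, 6.2]
opening: -0.002
gripper_force: 3.3
```

View pics/p1.png

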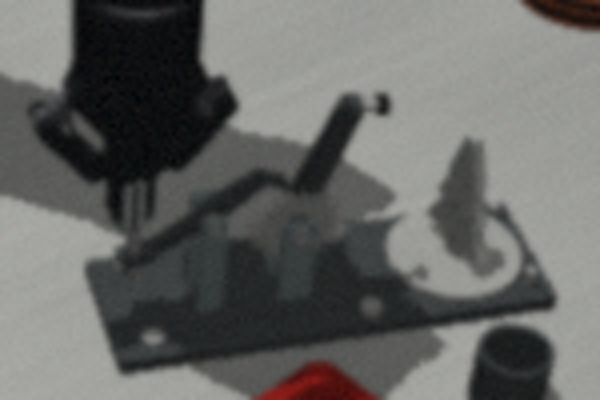

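The arm is swinging up: its tip is at (350,100), about 60° open, and the pawl is clear. I'll hold here until it stops.

```bash
python3 - <<'E'
from h import *
np.save("a.npy",ctrl.snapshot("scene"))
E
echo '[[0,0,0,0,0],[0,0,0,0,0],[0,0,0,0,0],[0,0,0,0,0],[0,0,0,0,0],[0,0,0,0,0],[0,0,0,0,0],[0,0,0,0,0],[0,0,0,0,0],[0,0,0,0,0],[0,0,0,0,0],[0,0,0,0,0],[0,0,0,0,0],[0,0,0,0,0],[0,0,0,0,0],[0,0,0,0,0],[0,0,0,0,0],[0,0,0,0,0],[0,0,0,0,0],[0,0,0,0,0]]' | python3 jog.py >/dev/null
python3 - <<'E'
from h import *
np.save("b.npy",ctrl.snapshot("scene"))
E
echo '[[0,0,0,0,0],[0,0,0,0,0],[0,0,0,0,0],[0,0,0,0,0],[0,0,0,0,0],[0,0,0,0,0],[0,0,0,0,0],[0,0,0,0,0],[0,0,0,0,0],[0,0,0,0,0]]' | python3 jog.py
python3 - <<'E'
from h import *
import cv2
c=ctrl.snapshot("scene");a=np.load("a.npy");b=np.load("b.npy")
f=lambda u,v:int((cv2.absdiff(u,v)[90:190,340:450].max(2)>40).sum())
print(f(a,b),f(b,c))
cv2.imwrite("pics/p2.png",cv2.resize(c[90:190,300:450],None,fx=4,fy=4,interpolation=cv2.INTER_CUBIC))
E
```

```text
time: 10.45
eef_pos: [0.4703, 0.117, 0.1051]
tcp_rot: [0.0, 0.184, 0.983, -0.0]
force: [-0.8, -3.5, 6.2]
opening: -0.002
gripper_force: 3.3
350 0
```

View pics/p2.png

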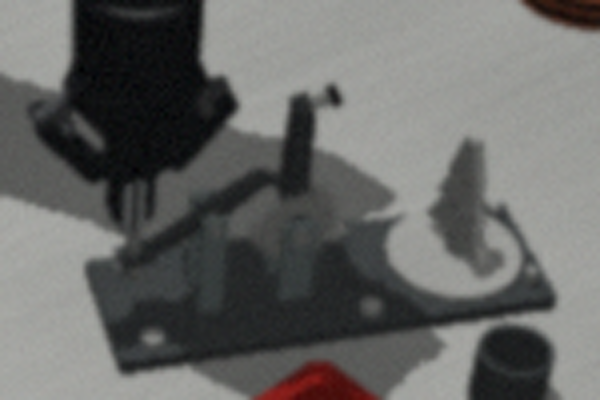

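The arm now stands up, with its tip at about (300,98), and nothing moved in the last second, so it is fully open. Next I'll lift off and project the tree outline for candidate yaws onto the first pictures.

To row units: -0.04 m / 0.2 = -0.2, -0.03 m / 0.2 = -0.15.

```bash
echo '[[0,0,0,-0.015,0],[0,0,0,-0.05,0],[0,0,0,-0.15,0],[0,0,0,-0.2,0],[0,0,0,-0.2,0],[0,0,0,-0.1,0],[0,0,0,0,0]]' | python3 jog.py
python3 - <<'E'
from h import *
import cv2
def proj(n,X):
    c=ctrl.calibration(n);T=np.linalg.inv(np.array(c["T"]));p=T[:3,:3]@X+T[:3,3];return np.array([c["fx"]*p[0]/p[2]+c["cx"],c["fy"]*p[1]/p[2]+c["cy"]])
P={"top":[.5507,.3271],"scene":[.5518,.3243]}
out=[]
for n,(x0,y0,k) in {"top":(160,160,10),"scene":(395,115,8)}.items():
    im=cv2.imread(f"pics/{n}0.png")[y0:y0+(60),x0:x0+(50)]
    for yaw in(None,1.18,1.31):
        d=cv2.resize(im,None,fx=10,fy=10,interpolation=cv2.INTER_CUBIC)[:,:500]
        d=cv2.resize(im,None,fx=5.2,fy=5.2,interpolation=cv2.INTER_CUBIC)[:295]
        if yaw:
            v=np.array([-np.sin(yaw),np.cos(yaw)])
            pts=[(-30,18),(30,18),(16,67),(4,100),(-4,100),(-16,67)]
            q=[]
            for w,h in pts:
                xy=np.array(P[n])+v*w/1000;q.append((proj(n,np.r_[xy,.012+h/1000])-[x0,y0]+.5)*5.2)
            cv2.polylines(d,[np.int32(q)],True,(0,255,255),1)
        out.append(d)
cv2.imwrite("pics/yaw.png",np.vstack([np.hstack(out[:3]),np.hstack(out[3:])]))
E
```

```text
time: 11.2
eef_pos: [0.4711, 0.1177, 0.2512]
tcp_rot: [0.002, 0.183, 0.983, 0.001]
force: [-1.4, 0.4, -0.8]
opening: 0.002
gripper_force: 0.0
```

View pics/yaw.png

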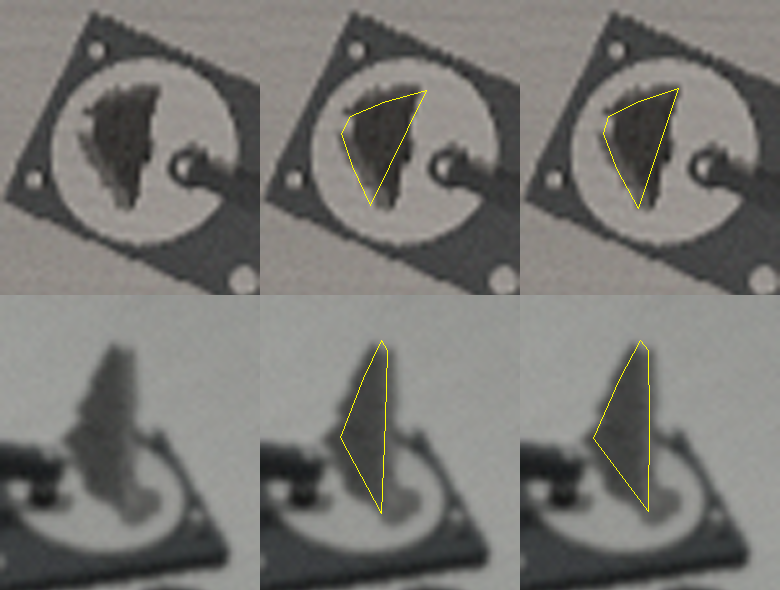

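The yellow outlines suggest the plate's yaw is a little above 1.31. The edge in the top view, (157,88) to (135,207), gives about 1.38, so I'll use that.

To row units: 0.03 m / 0.2 = 0.15, 0.024 m / 0.2 = 0.12, -0.09 rad / 3.1416 = -0.0286.

```bash
echo '[[0.6,0,0.06,0,0],[0.6,0,0.12,0,0],[0.6,0,0.15,0,0],[0.6,0,0.15,0,0],[0.6,0,0.15,0,0],[0.6,0,0.15,0,0],[0.6,0,0.15,0,0],[0.6,0,0.12,0,0],[0.6,0,0.065,0,0],[0.6,0,0,0,-0.0286],[0.6,0,0,0,-0.0286],[0.6,0,0,0,0],[0.6,0,0,0,0]]' | python3 jog.py
python3 - <<'E'
from h import *
s=ctrl.get_state();p=s["eef_pos"];q=s["tcp_rot"]
from scipy.spatial.transform import Rotation as R
M=R.from_quat(np.r_[q[1:],q[0]]).as_matrix();print(p,"yaw y",np.arctan2(M[1,1],M[0,1]),"todo tool",M.T@(np.array([.5515,.3255,.077])-p))
E
```

```text
time: 12.5
eef_pos: [0.5504, 0.325, 0.2475]
tcp_rot: [-0.0, 0.096, 0.995, -0.0]
force: [-0.6, 0.1, -0.4]
opening: 0.598
gripper_force: 0.0
[0.55044962 0.32501109 0.24749757] yaw y 1.378822345701116 todo tool [-0.00105852  0.00077535  0.17049646]
```

To row units: 0.03 m / 0.2 = 0.15, 0.025 m / 0.2 = 0.125.

```bash
echo '[[0.6,-0.005,0.004,0.075,0],[0.6,0,0,0.15,0],[0.6,0,0,0.15,0],[0.6,0,0,0.125,0],[0.6,0,0,0.1,0],[0.6,0,0,0.05,0],[0.6,0,0,0,0]]' | python3 jog.py | egrep 'eef|force'; echo '[[0.6,0,0,0.075,0],[0.6,0,0,0.075,0],[0.6,0,0,0.04,0],[0.6,0,0,0.015,0],[0.6,0,0,0,0],[0.6,0,0,0,0]]' | python3 jog.py |egrep 'eef|force'
```

```text
eef_pos: [0.5511, 0.3254, 0.1164]
force: [0.7, -0.8, -0.2]
gripper_force: 0.0
eef_pos: [0.5519, 0.3259, 0.0774]
force: [-1.0, -0.7, -0.3]
gripper_force: 0.0
```

```bash
echo '[[0.4,0,0,0,0],[0.3,0,0,0,0],[0.2,0,0,0,0],[0,0,0,0,0],[0,0,0,0,0],[0,0,0,0,0],[0,0,0,0,0],[0,0,0,0,0]]' | python3 jog.py 20; echo '[[0,0,0,0,0],[0,0,0,0,0],[0,0,0,0,0]]' | python3 jog.py 70
```

```text
time: 14.6
eef_pos: [0.5517, 0.326, 0.0771]
tcp_rot: [0.0, 0.094, 0.996, 0.0]
force: [-0.5, 0.6, 2.6]
opening: 0.089
gripper_force: 24.0
time: 14.9
eef_pos: [0.5518, 0.3259, 0.0772]
tcp_rot: [0.0, 0.094, 0.996, 0.0]
force: [-1.6, 0.6, 5.3]
opening: 0.082
gripper_force: 68.8
```

To row units: -0.025 m / 0.2 = -0.125, -0.02 m / 0.2 = -0.1.

```bash
echo '[[0,0,0,-0.015,0],[0,0,0,-0.03,0],[0,0,0,-0.05,0],[0,0,0,-0.075,0],[0,0,0,-0.1,0],[0,0,0,-0.125,0],[0,0,0,-0.125,0],[0,0,0,-0.125,0],[0,0,0,-0.125,0],[0,0,0,-0.1,0],[0,0,0,-0.075,0],[0,0,0,-0.05,0],[0,0,0,-0.015,0],[0,0,0,0,0],[0,0,0,0,0]]' | python3 jog.py
python3 - <<'E'
from h import *
s=ctrl.get_state();p=s["eef_pos"];q=s["tcp_rot"]
from scipy.spatial.transform import Rotation as R
M=R.from_quat(np.r_[q[1:],q[0]]).as_matrix();print(p,"yaw y",np.arctan2(M[1,1],M[0,1]),"todo tool",M.T@(np.array([.4805,-.1905,.275])-p),s["moment"],s["joint_pos"])
E
```

```text
time: 16.4
eef_pos: [0.5514, 0.3257, 0.2783]
tcp_rot: [-0.0, 0.094, 0.996, -0.0]
force: [1.3, -1.2, -4.5]
opening: 0.087
gripper_force: 68.4
[0.55143296 0.32566327 0.27831228] yaw y 1.381933150199662 todo tool [-0.02723693 -0.52029918  0.00372653] [-0.00127385  0.0441673   0.05958612] [-0.66378451  0.52213418  0.05748141  1.52627047 -0.03219849  1.09524619
  0.7827622 ]
```

To row units: -0.03 m / 0.2 = -0.15, -0.025 m / 0.2 = -0.125.

```bash
echo '[[0,-0.005,-0.03,0,0],[0,-0.005,-0.065,0,0],[0,-0.005,-0.1,0,0],[0,-0.005,-0.125,0,0],[0,-0.0075,-0.15,0,0],[0,-0.0075,-0.15,0,0],[0,-0.0075,-0.15,0,0],[0,-0.0075,-0.15,0,0],[0,-0.0075,-0.15,0,0],[0,-0.0075,-0.15,0,0],[0,-0.0075,-0.15,0,0],[0,-0.0075,-0.15,0,0],[0,-0.0075,-0.15,0,0],[0,-0.0075,-0.15,0,0],[0,-0.0075,-0.15,0,0],[0,-0.0075,-0.15,0,0],[0,-0.0075,-0.15,0,0],[0,-0.005,-0.125,0,0],[0,-0.005,-0.1,0,0],[0,-0.005,-0.06,0,0]]' | python3 jog.py; echo '[[0,-0.005,-0.03,0,0],[0,0,-0.015,0,0],[0,0,0,0,0],[0,0,0,0,0],[0,0,0,0,0]]' | python3 jog.py
cat > w.py <<'E'
from h import *
s=ctrl.get_state();p=s["eef_pos"];q=s["tcp_rot"]
from scipy.spatial.transform import Rotation as R
M=R.from_quat(np.r_[q[1:],q[0]]).as_matrix();print(p,"yaw y",np.arctan2(M[1,1],M[0,1]),"todo tool",M.T@(np.array([.4805,-.1905,.068])-p),s["force"],s["moment"],s["joint_pos"])
E
python3 w.py
python3 - <<'E'
from h import *
import cv2
b=ctrl.snapshot("scene");cv2.imwrite("pics/c.png",b)
E
```

```text
time: 18.4
eef_pos: [0.4805, -0.1833, 0.279]
tcp_rot: [-0.0, 0.096, 0.995, -0.0]
force: [0.4, 0.4, -4.1]
opening: 0.083
gripper_force: 68.4
time: 18.9
eef_pos: [0.4813, -0.1894, 0.279]
tcp_rot: [-0.0, 0.094, 0.996, 0.0]
force: [0.3, 0.9, -3.5]
opening: 0.086
gripper_force: 68.4
[ 0.48128741 -0.18937364  0.27898316] yaw y 1.3829567607127073 todo tool [ 0.0005505  -0.00129238  0.21098296] [ 0.31245446  0.8503027  -3.53780962] [ 0.01606188 -0.05694628  0.02078425] [ 0.08780183  0.3223885   0.22044004  1.85628072 -0.08418594  0.97194612
  1.72771672]
```

To row units: 0.028 m / 0.2 = 0.14, 0.024 m / 0.2 = 0.12.

```bash
echo '[[0,0.0025,-0.005,0.04,0],[0,0,0,0.08,0],[0,0,0,0.12,0],[0,0,0,0.14,0],[0,0,0,0.14,0],[0,0,0,0.14,0],[0,0,0,0.12,0],[0,0,0,0.08,0],[0,0,0,0.05,0],[0,0,0,0.025,0],[0,0,0,0.015,0],[0,0,0,0,0],[0,0,0,0,0],[0,0,0,0,0]]' | python3 jog.py
python3 - <<'E'
from h import *
import cv2
a=ctrl.snapshot("top");b=ctrl.snapshot("scene")
x=cv2.resize(a[170:280,350:470],None,fx=3.3,fy=3.3,interpolation=cv2.INTER_CUBIC);y=cv2.resize(b[135:275,145:280],None,fx=2.9,fy=2.9,interpolation=cv2.INTER_CUBIC)
h=np.zeros((410,800,3),np.uint8);h[:x.shape[0],:x.shape[1]]=x;h[:y.shape[0],400:400+y.shape[1]]=y
cv2.imwrite("pics/last.png",h)
E
```

```text
time: 20.35
eef_pos: [0.4808, -0.191, 0.0895]
tcp_rot: [0.0, 0.094, 0.996, -0.0]
force: [-0.6, 0.5, -4.6]
opening: 0.085
gripper_force: 68.3
```

View pics/last.png

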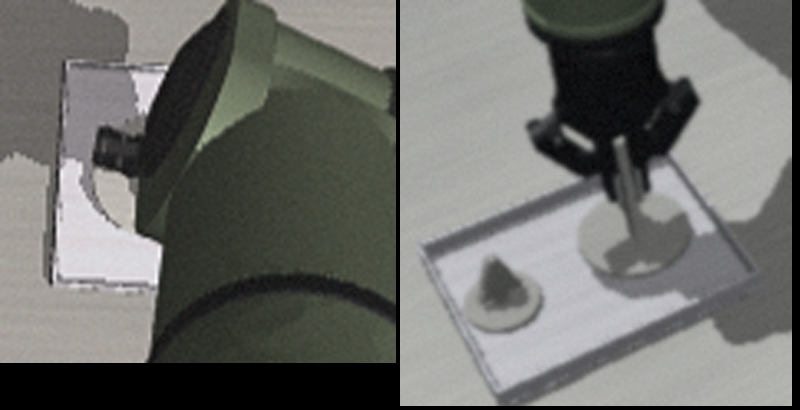

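The ornament hangs upright with its disc at (635,235) in the scene half. It is inside the tray's free part, clear of the walls and of the small tree at (500,300).

To row units: 0.006 m / 0.2 = 0.03, 0.004 m / 0.2 = 0.02.

```bash
echo '[[0,0,0,0.03,0],[0,0,0,0.03,0],[0,0,0,0.02,0],[0,0,0,0.01,0],[0,0,0,0,0]]' | python3 jog.py|egrep 'eef|force: \['; for i in 1 2; do echo '[[0,0,0,0.005,0],[0,0,0,0,0]]' | python3 jog.py | egrep 'eef|force: \['; done
```

```text
eef_pos: [0.4802, -0.1909, 0.0706]
force: [-0.2, 0.9, -4.9]
eef_pos: [0.4805, -0.191, 0.07]
force: [-0.1, -0.0, -4.7]
eef_pos: [0.4804, -0.191, 0.069]
force: [0.0, -0.1, -3.7]
```

To row units: 0.0005 m / 0.2 = 0.0025.

```bash
for i in 1 2 3 4; do echo '[[0,0,0,0.0025,0],[0,0,0,0,0]]' | python3 jog.py | egrep 'eef|force: \['; done
```

```text
eef_pos: [0.4804, -0.191, 0.0685]
force: [0.2, 0.4, -4.9]
eef_pos: [0.4805, -0.191, 0.0681]
force: [-2.3, -1.3, 0.7]
eef_pos: [0.4805, -0.191, 0.0681]
force: [-3.7, 1.6, 14.0]
eef_pos: [0.4805, -0.1911, 0.0681]
force: [-7.3, 2.6, 27.3]
```

To row units: -0.001 m / 0.2 = -0.005.

```bash
echo '[[0,0,0,-0.005,0],[0,0,0,0,0],[0,0,0,0,0]]' | python3 jog.py 20 | egrep 'eef|force'; echo '[[0.1,0,0,0,0],[0.14,0,0,0,0],[0.2,0,0,0,0],[0.3,0,0,0,0],[0.4,0,0,0,0],[0.5,0,0,0,0],[0.5,0,0,0,0],[0.5,0,0,0,0]]' | python3 jog.py | egrep 'eef|force|open'
```

```text
eef_pos: [0.4806, -0.191, 0.0681]
force: [-1.5, 0.3, 3.8]
gripper_force: 69.9
eef_pos: [0.4804, -0.191, 0.068]
force: [0.3, -0.2, -1.0]
opening: 0.496
gripper_force: 0.0
```

To row units: -0.03 m / 0.2 = -0.15, -0.02 m / 0.2 = -0.1.

```bash
echo '[[0.5,0,0,-0.05,0],[0.5,0,0,-0.1,0],[0.5,0,0,-0.15,0],[0.5,0,0,-0.15,0],[0.5,0,0,-0.15,0],[0.5,0,0,-0.15,0],[0.5,0,0,-0.1,0],[0.5,0,0,-0.05,0],[0.5,0,0,0,0],[0.5,0,0,0,0],[0.5,0,0,0,0],[0.5,0,0,0,0]]' | python3 jog.py
python3 - <<'E'
from h import *
import cv2
b=ctrl.snapshot("scene");a=cv2.imread("pics/scene0.png")
d=(cv2.absdiff(a,b).max(2)>45)
for n,(r0,r1,c0,c1) in dict(small=(215,255,160,197),square=(178,200,358,400),tube=(168,198,415,442)).items(): print(n,d[r0:r1,c0:c1].sum())
cv2.imwrite("pics/fin.png",b)
# disc/tray region columns of the ornament: locate tip & outline darker than tray
g=cv2.cvtColor(b,6)[170:240,190:260]
for r in range(0,70,3): print("".join("#+. "[min(3,int(v)//45)] if v<180 else " " for v in g[r]))
E
```

```text
time: 24.45
eef_pos: [0.4801, -0.1909, 0.2471]
tcp_rot: [-0.001, 0.094, 0.996, 0.0]
force: [-0.2, -0.7, 0.5]
opening: 0.5
gripper_force: 0.0
small 0
square 0
tube 0
                                                                      
                                                                      
                                                                      
                                                                      
                                                                      
                                                                      
                                       ......++.                      
                                 ....++............                   
                         ....+.......  .          ...                 
                 .....++++....++...                 ...               
         .....++++.......     .+....                   ..             
   ...++++++......             .+...                     ..           
+++++.....                     .++...                      ..         
...                            .++....                       ...      
                                .++....                        ...    
                                 ..+.....                         ..  
                                  .+...+.......                     ..
                                   ...............     .              
                                     .............     .              
                                       .......      ....       .......
                    .                   .        .....................
                       ..                   ..... ...............    .
                               ..........           ........   ......+
   .                                                     ........+.+.+
```

Run:
```python
from h import *
for z in(.003,.009,.103):
    c=ctrl.calibration("scene");T=np.linalg.inv(np.array(c["T"]));p=T[:3,:3]@[.4805,-.191,z]+T[:3,3];print(c["fx"]*p[0]/p[2]+c["cx"]-190,(c["fy"]*p[1]/p[2]+c["cy"]-170)/3)
print(ctrl.close_job())
```

```text
37.473969670965516 17.288671194025493
37.18002828705903 16.724321839003522
32.28659281503087 7.329227089911996
the job is handed in; nothing more can be done
None
```

The pawl was held off until the arm had swung fully open, never pressing harder than about 9 N. The ornament now stands upright on the free part of the tray floor (it touched down with up to about 27 N at the wrist before I eased off), the camera check shows the other three pieces unmoved, and the job was handed in at about 24.5 s.

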